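Pin the mincer's crank onto its drive shaft

TASK

The hand mincer has been washed and stands with its drive end towards you, but nothing holds its crank on yet. Push the crank fully home along the square drive shaft, then take the hitch pin out of its parking hole in the wooden accessory block and push it down through the cross hole in the shaft, just in front of the crank hub, with its loop pointing to the shaft's free end, until its collar sits on the shaft. Then swing the sprung loop over the shaft end until it snaps down round the shaft. The shaft has some end float, so feel for the hole and do not force the pin (never press it on the mincer with more than 30 N); leave the other things where they stand.

Things in the scene. Friction and masses are not known exactly. Their poses are not given: they have to be found in the camera images.
- mincer: Aluminium hand mincer, fixed, on a board 150x130 mm. Origin: on the worktop under the board's middle; z up; its drive end points along its own -x. Drive axis at y = 0, z = 150 mm. The hopper (104 mm across, rim at z = 240) spans x = -48 to 56 mm. A steel shaft of square section, 20x20 mm (top flat at z = 160), comes out along -x, a plain vertical hole right through it near its end.
- hole_mean (a point): Mean place of that cross hole's mouth, on the top flat (mincer x = -129, y = 0, z = 160 mm). The hole (9.5 mm across, sharp edges) is up to 9 mm nearer or farther along mincer x, with the whole shaft: the feed screw has end float, not measured, different each time, and sits stiffly (60 N). The free shaft end lies 19 mm beyond the hole's middle, towards -x. Sideways (y) the hole is exact.
- crank (a joint): How far the crank stands from home, m: 0 = home against the bearing; grows along mincer -x (to 0.030). Stiff sliding fit, 4 N. Hub: a block 28 mm long along the shaft, 36 wide (y), 32 high, outer face at mincer x = -111 mm minus this value, top 6 mm above the shaft's flat; it covers the cross hole until home. The arm hangs down, its wooden grip 95 mm below the axis. The crank does not turn.
- hub (a point): Middle of the crank's hub block (on the drive axis); moves with the crank. The hub can be gripped across its 36 mm width from above. Behind it, when home, come a round bearing 36 mm thick and 23 mm long, then the wider barrel.
- pin: Steel hitch pin, 0.1 kg, upright in the block. Origin: middle of its collar's underside; z up. Stem below: 8 mm across, 27 long, last 1 mm tapering to 7.2. Collar 15 mm across, 4 thick. Flat grip tab above, 14 mm wide (x), 10 thick (y), z = 4 to 38 mm: grip it across the 10 mm with the fingertips no lower than z = 11, above the loop. The open loop points along the pin's -x. Seated: collar on the shaft's flat.
- loop (a joint): Angle of the pin's wire loop, rad: 0 = open, level; 1.57 = swung down parallel to the stem, round the shaft. A ring of 4 mm wire, 40 mm inside, hinged across the tab (axis along pin y) 7 mm above the collar's underside. An over-centre spring holds it at either end; past about 0.8 it snaps on by itself. It takes up to about 5 N at its far side, pressed down from above, following the arc.
- loop_end (a point): The far side of the loop, middle of the wire, 43 mm from its hinge: press here.
- block: Accessory block of light wood, 160 (x) x 70 (y) x 50 mm, fixed. Origin: middle of its underside. The pin's parking hole is in its top at x = -50, y = 0 mm (10.5 mm across, 40 deep); two steel cutting plates 62 mm across stand in its rear half, up to z = 87 mm.
- tin_tomato: Bystander: food tin, 75 mm across, 58 high; origin under its middle.
- lemon: Bystander: lemon lying on the worktop, 78x55x56 mm; origin under its middle.
- oil_bottle: Bystander: oil bottle, 59 mm across, 204 high; origin under its middle.
- salt_shaker: Bystander: glass salt shaker, 44 mm across, 90 high; origin under its middle.

How it is judged:
By the outcome, as a careful person would: the job done as asked, in the order asked, and still so for the second after the job is handed in, with the robot touching nothing.
It also fails if it takes over 72 s, if anything falls off the work surface, if the arm or the gripper's body presses on something with over 40 N, if the wrist force passes 120 N, or if a joint passes its speed limit or range.

ROBOT

A 6-joint arm with a two-finger parallel gripper is mounted at the origin on a cart in front of the work surface, level with it; the furniture and walls round the work are solid. World frame = base frame: x ahead of the robot, y to its left, z up, the work surface at z = 0. Lengths are in m, angles in rad, forces in N, time in s.
With the tool pointing down it reaches from about 0.35 to 0.775 m from the base axis. Payload 5.5 kg.
Tool frame: the origin (TCP) lies midway between the tips of the shut fingers; the grasp point (between the pads) lies 19 mm behind it; x points along the fingers, z is the direction in which the jaws open and shut, and the axes are right-handed (so a half turn about x gives the same grasp; the last joint's range is limited). The gripper opens to 85 mm and grips with 20 to 120 N. Pads are 22 mm wide; open, the fingers measure 114 mm over their backs; the gripper's body (76 mm by 85 mm) begins 54 mm behind the grasp point. The pads swing forward as they close: fully open they stand 13 mm farther back than shut.
Start: joints at [-1.371, 0.313, 0.046, 1.304, 0, 1.431], TCP at [0.192, -0.542, 0.231] pointing down, gripper open.
Joint ranges: [-2.76, 2.76], [-0.86, 1.69], [-1.03, 1.26], [-2.2, 2.34], [-1.47, 1.5], [-3.14, 3.14]. Speed limits (rad/s): [2.57, 2.57, 3.14, 3.14, 3.14, 3.14].

INTERFACE

Orientations are given as a 3x3 rotation matrix whose columns are the frame's x, y, z axes.
In Python, from rig import r, cams, models gives the robot as it stands.
- The arm moves only by the tool play_rows, never from a script. Its argument "targets" is a list of rows, each a list of 7 numbers: the closure, from -1 (fully open) to 1 (shut), then the shift along the tool's x, y, z in mm, then the turn, a rotation vector about the tool's x, y, z in rad. In form: [[gripper, dx, dy, dz, rx, ry, rz], ...]. A call has 1 to 20 rows; each row shifts and turns the commanded pose from where the row before left it, along the tool's axes as they then stand; what a row does not reach is not made up. A row lasts 1/8 s, in which the tool goes at most 62.5 mm and 10.7 degrees, less where a joint would pass 70% of its speed; a pose out of reach is approached as far as the arm can. A call with a gripper value outside its range is refused whole. The fingers move at their own pace and stop on an object; the grip force is fixed at half the most. Time passes only in rows, so rows that do not move let the fingers close. It gives the time, the measured TCP pose, the force and the opening at its end, in the units of the state.
- r.read_state(): the state, without advancing time (a new reading comes with each control period).
- cams.grab_frame(name): name is "scene" or "top"; returns the picture (420x560x3 uint8, red, green, blue); there is no depth.
- cams.get_calibration(name): a dict with "fx", "fy", "cx", "cy" (pixels), "rvec" (rotation vector, rad) and "tvec" (3), from world to camera coordinates, as OpenCV has them. Camera axes: x right, y down, z forward; pixel columns grow to the right and rows downward; lengths in m; the calibration is good to about 2 mm. A picture is of the moment at which its call begins. get_calibration takes no time and is no camera call.
- r.close_job(): hands the job in, once; it reports no verdict.
Trained networks look in the newest picture that a camera, given by its name, has taken for a name from the list of things; names that differ only in an ending like _2 or _b are one class to them, and where a whole thing is asked for, a point or a joint stands for the part that bears it (a point fixed in the world has none). Each returns a list of dicts, best first, with "conf" (0 to 1); they miss things now and then, are a little off and sometimes report something else, mostly with a low value. They report only what shows in the picture. A call takes as long as a camera call.
- models.find_in(camera, thing): "centre" ([column, row] in pixels, amid what is visible of it).
- models.cut_out(camera, thing): "pixels" (420x560 bool, what is visible of it) and "centre" ([column, row] in pixels, amid what is visible of it).
The state is a dict: "t": time; "q": joint angles; "qd": joint speeds; "joint_efforts": joint torques, N m; "ee_pos": TCP position; "orientation": TCP orientation; "force": force on the tool from outside, world axes, zero at the start; "ft_torque": the same for the moment, N m; "width": opening from 0.0 (shut) to 1.0 (fully open).
Only numpy, scipy, OpenCV 4.12 (cv2) and the standard library are available. Lean on these libraries where they do the work, as an engineer would, in place of code of your own. Each camera call takes 0.05 s, during which the arm holds its last target. There are 200 camera calls.

## Working session

There is one attempt and no reset: what is moved stays moved. The work goes in short steps, Python scripts to look and compute and a tool call to move; the robot and the scene stay as the last step left them, time stands still between calls to the robot, and variables do not carry over. Pictures are saved under pics/ and viewed, about 8 in all and at most 12, crops included, and the job is handed in when it is done.

Besides the shell and the picture viewer there is one more tool, called as name([rows], argument=value, ...), one row to a line, values as JSON. play_rows: Moves the arm, as the interface text tells. Its arguments: {"type":"object","properties":{"targets":{"type":"array"}},"required":["targets"]}

```bash
mkdir -p pics; ls; cat > h.py <<'E'
import numpy as np, cv2
from rig import r, cams, models
def cal(n):
    c=cams.get_calibration(n); R=cv2.Rodrigues(np.array(c["rvec"],float))[0]; t=np.array(c["tvec"],float).ravel()
    K=np.array([[c["fx"],0,c["cx"]],[0,c["fy"],c["cy"]],[0,0,1]]); return K,R,t
def proj(n,P):
    K,R,t=cal(n); p=(K@(R@np.atleast_2d(P).T+t[:,None])).T; return p[:,:2]/p[:,2:]
def onz(n,uv,z):
    K,R,t=cal(n); d=R.T@np.linalg.solve(K,[uv[0],uv[1],1]); o=-R.T@t; return o+d*(z-o[2])/d[2]
def tri(uva,uvb,a="scene",b="top"):
    Pa,Pb=[K@np.c_[R,t] for K,R,t in (cal(a),cal(b))]
    X=cv2.triangulatePoints(Pa,Pb,np.array(uva,float).reshape(2,1),np.array(uvb,float).reshape(2,1)).ravel(); return X[:3]/X[3]
def save(n,f): im=cams.grab_frame(n); cv2.imwrite(f,im[:,:,::-1]); return im
E
python3 - <<'E'
from h import *
np.set_printoptions(precision=4,suppress=True)
for n in ("scene","top"):
    save(n,f"pics/{n}0.png"); K,R,t=cal(n); print(n,K[0,0],"pos",-R.T@t,"fwd",R[2],"right",R[0])
    for th in ["mincer","hub","pin","block","loop_end","tin_tomato","lemon","oil_bottle","salt_shaker"]:
        print(th,[(np.round(d["centre"],1),round(d["conf"],2)) for d in models.find_in(n,th)[:2]])
s=r.read_state(); print(s["ee_pos"],s["orientation"],s["force"],s["t"])
E
```

```text
pics
scene 450.3782934916849 pos [-0.1287  0.8046  0.5282] fwd [ 0.6344 -0.643  -0.4291] right [-0.704  -0.7098  0.0228]
mincer []
hub [(array([318.1, 205.2]), 0.56)]
pin [(array([225.1, 246.9]), 0.53)]
block [(array([205. , 259.7]), 0.66)]
loop_end []
tin_tomato [(array([349. , 200.7]), 0.81)]
lemon [(array([190.6, 308.7]), 0.97), (array([239.2, 259.7]), 0.19)]
oil_bottle [(array([146.8, 234. ]), 0.81)]
salt_shaker [(array([152.6, 287.7]), 0.6), (array([315.1, 204.6]), 0.28)]
top 457.7706599859539 pos [0.3064 0.1658 1.1085] fwd [ 0.2009  0.0254 -0.9793] right [ 0.1535 -0.9881  0.0059]
mincer [(array([350.4, 178.6]), 0.94)]
hub [(array([336.6, 239.5]), 0.81)]
pin [(array([216.4, 222.3]), 0.51)]
block [(array([228.3, 193.9]), 0.87), (array([350.1, 180.2]), 0.4)]
loop_end []
tin_tomato [(array([409.8, 235.5]), 0.94)]
lemon [(array([166.8, 229.9]), 0.83)]
oil_bottle [(array([182. , 158.3]), 0.62)]
salt_shaker [(array([163.5, 201.1]), 0.89)]
[ 0.1916 -0.5422  0.2313] [[ 0.      0.9428  0.3333]
 [-0.0001  0.3333 -0.9428]
 [-1.      0.      0.0001]] [0.4248 0.3414 1.3197] 1.0
```

```bash
python3 - <<'E'
import cv2
a=cv2.imread("pics/scene0.png")[130:340,100:380]; b=cv2.imread("pics/top0.png")[110:290,130:450]
cv2.imwrite("pics/s1.png",cv2.resize(a,None,fx=2.8,fy=2.8,interpolation=cv2.INTER_CUBIC)); cv2.imwrite("pics/t1.png",cv2.resize(b,None,fx=2.5,fy=2.5,interpolation=cv2.INTER_CUBIC))
E
```

```text
(no output)
```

View pics/s1.png

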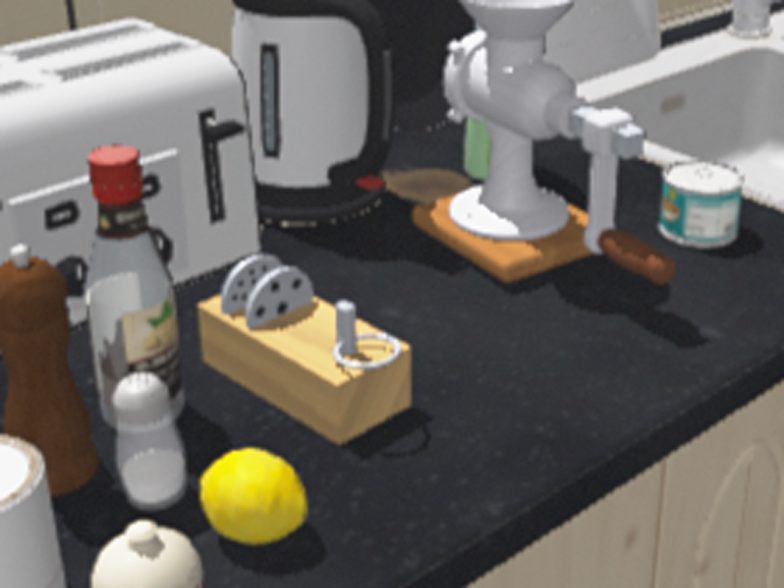

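View pics/t1.png

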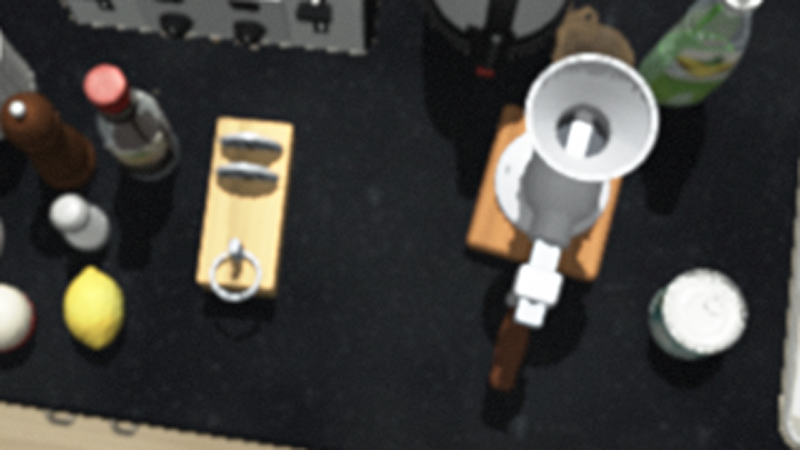

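```bash
cat > mont.py <<'E'
import cv2,numpy as np
def crop(f,u,v,w=50,h=37,s=8):
    c=cv2.resize(cv2.imread(f)[v:v+h,u:u+w],None,fx=s,fy=s,interpolation=cv2.INTER_CUBIC)
    for k in range(0,w):
        if (u+k)%5==0: cv2.line(c,(int((k+.5)*s),0),(int((k+.5)*s),5),(0,255,255),1)
        if (u+k)%10==0: cv2.putText(c,str(u+k),(int((k+.5)*s)-8,15),0,.35,(0,255,255),1)
    for k in range(0,h):
        if (v+k)%5==0: cv2.line(c,(0,int((k+.5)*s)),(5,int((k+.5)*s)),(0,255,255),1)
        if (v+k)%10==0: cv2.putText(c,str(v+k),(6,int((k+.5)*s)+4),0,.35,(0,255,255),1)
    return c
def mont(out,l):
    c=[crop(*a) for a in l]
    cv2.imwrite(out,np.vstack([np.hstack(c[i:i+2]) for i in range(0,len(c),2)]))
E
python3 -c "
from mont import *
mont('pics/m1.png',[('pics/top0.png',322,204),('pics/scene0.png',292,158),('pics/top0.png',202,197),('pics/scene0.png',205,230)])"
```

```text
(no output)
```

View pics/m1.png

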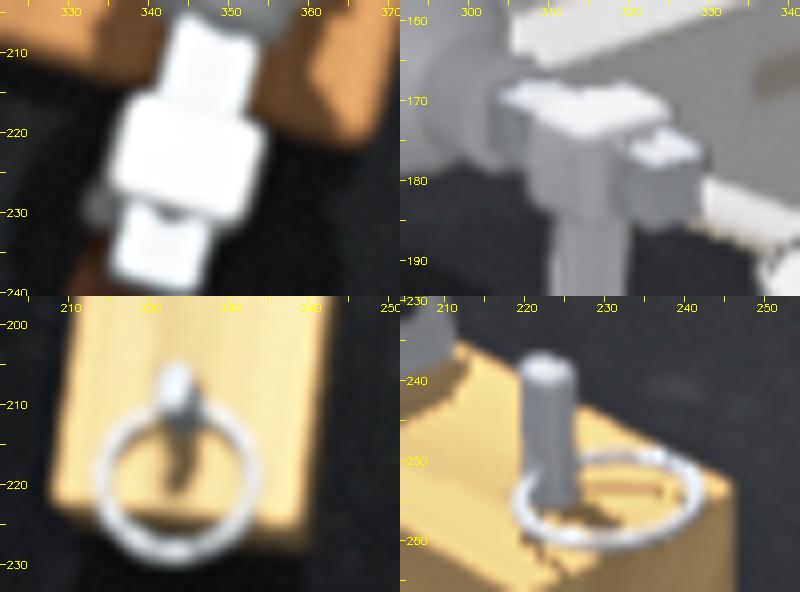

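```bash
python3 - <<'E'
from h import *
from scipy.optimize import least_squares as LS
np.set_printoptions(precision=4,suppress=True)
def W(p,L):
    c,s=np.cos(p[2]),np.sin(p[2]); L=np.atleast_2d(L); return np.c_[p[0]+c*L[:,0]-s*L[:,1],p[1]+s*L[:,0]+c*L[:,1],L[:,2]]
th=np.linspace(0,6.283,181)
def ext(uv): return np.r_[uv.min(0),uv.max(0)]
def fm(p):
    c,f=p[3],p[4]
    P=[[-.083-c,.018,.166],[-.083-c,-.018,.166],[-.111-c,-.018,.166],[-.111-c,.018,.166],[-.148+f,.010,.160],[-.148+f,-.010,.160]]
    e1=(proj("top",W(p,P))-[[338.5,215],[354.5,219],[352,231],[336,227],[335,237.5],[346,239.7]]).ravel()
    rim=np.c_[.004+.052*np.cos(th),.052*np.sin(th),.24+0*th]
    return np.r_[e1,ext(proj("top",W(p,rim)))-[340.2,130.6,393,182.6]]
m=LS(fm,[.45,0,0,.015,0],loss="soft_l1"); print("mincer",m.x,m.fun)
p=m.x;c,f=p[3:]
print("scene check",proj("scene",W(p,[[-.083-c,-.018,.166],[-.111-c,-.018,.166],[-.111-c,.018,.166],[-.083-c,.018,.166],[-.148+f,.01,.16],[-.148+f,-.01,.16]])))
def fp(p):
    ring=np.c_[-.022+.022*np.cos(th),.022*np.sin(th),.057+0*th] 
    ring[:,0]+=.0005
    e=ext(proj("top",W(p,ring)))-[214.3,210.5,232.8,228.2]
    es=ext(proj("scene",W(p,ring)))-[220,250,242,260.3]
    return np.r_[e,es*[0,1,1,1],(proj("top",W(p,[0,0,.088]))-[223.2,207])[0],(proj("scene",W(p,[0,0,.088]))-[222.7,238.2])[0]]
q=LS(fp,[.45,.25,0],loss="soft_l1"); print("pin",q.x,q.fun)
print("tabtop tri",tri([222.7,238.2],[223.2,207]))
for uv in ([207.5,222.5],[239.5,226]): print("blk corner",onz("top",uv,.05))
E
```

```text
mincer [ 0.6097  0.0407 -0.1282  0.0256 -0.0081] [ 0.1103 -0.7059  0.7289  0.0158 -0.1     0.7249 -0.8077 -0.0483  1.1662
 -0.1895 -0.5746  0.2665  0.1071  0.9247 -0.342  -0.9775]
scene check [[319.9056 167.4218]
 [328.1449 170.971 ]
 [316.3419 174.1675]
 [308.1708 170.4871]
 [324.7129 178.5906]
 [331.2799 176.7385]]
pin [0.4968 0.327  0.0841] [-0.0199 -1.0668  0.3638 -0.2026 -0.      0.0557  0.1885  1.4101 -0.2097
 -0.0401  0.4189  0.2911]
tabtop tri [0.4972 0.3269 0.0883]
blk corner [0.4617 0.3622 0.05  ]
blk corner [0.4651 0.2867 0.05  ]
```

play_rows([
  [-1,0,0,0,-0.178,0,0],
  [-1,0,0,0,-0.178,0,0],
  [-1,0,0,0,-0.178,0,0],
  [-1,0,0,0,-0.178,0,0],
  [-1,0,0,0,-0.178,0,0],
  [-1,0,0,0,-0.178,0,0],
  [-1,0,0,0,-0.178,0,0],
  [-1,0,0,0,-0.178,0,0],
  [-1,0,0,0,-0.178,0,0],
  [-1,0,0,0,-0.178,0,0],
  [-1,0,0,0,-0.178,0,0],
  [-1,0,0,0,-0.178,0,0],
  [-1,0,0,0,-0.178,0,0],
  [-1,0,0,0,-0.178,0,0],
  [-1,0,0,0,-0.182,0,0],
])

```text
t: 2.88
ee_pos: [0.1916, -0.5422, 0.2313]
orientation: [[0.0, -0.993, 0.122], [-0.0, 0.122, 0.993], [-1.0, -0.0, -0.0]]
force: [-0.5, -0.3, 0.2]
width: 1.003
```

play_rows([
  [-1,0,-17.5,52.6,0,0,0],
  [-1,0,-17.5,52.6,0,0,0],
  [-1,0,-17.5,52.6,0,0,0],
  [-1,0,-17.5,52.6,0,0,0],
  [-1,0,-17.5,52.6,0,0,0],
  [-1,0,-17.5,52.6,0,0,0],
  [-1,0,-17.5,52.6,0,0,0],
  [-1,0,-17.5,52.6,0,0,0],
  [-1,0,-17.5,52.6,0,0,0],
  [-1,0,-17.5,52.6,0,0,0],
  [-1,0,-17.5,52.6,0,0,0],
  [-1,0,-17.5,52.6,0,0,0],
  [-1,0,0,0,0,0,0],
  [-1,0,0,0,0,0,0],
])

```text
t: 4.62
ee_pos: [0.4801, 0.0572, 0.2311]
orientation: [[-0.001, -0.992, 0.126], [-0.0, 0.126, 0.992], [-1.0, 0.001, -0.001]]
force: [-0.0, -0.3, 0.1]
width: 0.999
```

play_rows([
  [-1,24,0,0,0,0,0],
  [-1,24,0,0,0,0,0],
  [-1,24,0,0,0,0,0],
  [-1,21,0,0,0,0,0],
  [-1,0,0,0,0,0,0],
  [0.3,0,0,0,0,0,0],
  [0.3,0,0,0,0,0,0],
  [0.3,0,0,0,0,0,0],
])

```text
t: 5.62
ee_pos: [0.4813, 0.0582, 0.1396]
orientation: [[0.003, -0.992, 0.127], [0.003, 0.127, 0.992], [-1.0, -0.002, 0.003]]
force: [-0.1, -2.6, -1.7]
width: 0.414
```

play_rows([
  [1,0,0,0,0,0,0],
  [1,0,0,0,0,0,0],
  [1,0,0,0,0,0,0],
  [1,0,0,0,0,0,0],
  [1,0,0,0,0,0,0],
])

```text
t: 6.25
ee_pos: [0.4813, 0.0581, 0.1396]
orientation: [[0.003, -0.992, 0.127], [0.002, 0.127, 0.992], [-1.0, -0.002, 0.002]]
force: [-0.5, 3.7, 5.8]
width: 0.409
```

play_rows([
  [1,0,-2,0,0,0,0],
  [1,0,-3,0,0,0,0],
  [1,0,-3,0,0,0,0],
  [1,0,-3,0,0,0,0],
  [1,0,-3,0,0,0,0],
  [1,0,-3,0,0,0,0],
  [1,0,-1,0,0,0,0],
  [1,0,0,0,0,0,0],
])

```text
t: 7.25
ee_pos: [0.4983, 0.056, 0.1396]
orientation: [[0.001, -0.992, 0.126], [0.002, 0.126, 0.992], [-1.0, -0.001, 0.002]]
force: [-3.0, 4.2, 6.9]
width: 0.41
```

play_rows([
  [1,0,-1.5,0,0,0,0],
  [1,0,-1.5,0,0,0,0],
  [1,0,0,0,0,0,0],
])

```text
t: 7.62
ee_pos: [0.5013, 0.0556, 0.1396]
orientation: [[0.001, -0.992, 0.126], [0.002, 0.126, 0.992], [-1.0, -0.001, 0.002]]
force: [-2.7, 3.6, 8.1]
width: 0.409
```

play_rows([
  [1,0,-1.5,0,0,0,0],
  [1,0,-1.5,0,0,0,0],
  [1,0,0,0,0,0,0],
])

```text
t: 8.0
ee_pos: [0.5042, 0.0552, 0.1396]
orientation: [[0.001, -0.992, 0.126], [0.002, 0.126, 0.992], [-1.0, -0.001, 0.002]]
force: [-3.5, 3.7, 6.9]
width: 0.41
```

play_rows([
  [1,0,-1,0,0,0,0],
  [1,0,-1,0,0,0,0],
  [1,0,0,0,0,0,0],
])

```text
t: 8.38
ee_pos: [0.5061, 0.055, 0.1396]
orientation: [[0.001, -0.992, 0.126], [0.002, 0.126, 0.992], [-1.0, -0.001, 0.002]]
force: [-2.8, 3.9, 7.8]
width: 0.411
```

play_rows([
  [1,0,-1,0,0,0,0],
  [1,0,-1,0,0,0,0],
  [1,0,0,0,0,0,0],
])

```text
t: 8.75
ee_pos: [0.507, 0.0549, 0.1396]
orientation: [[-0.001, -0.992, 0.126], [0.002, 0.126, 0.992], [-1.0, 0.001, 0.002]]
force: [-6.3, 4.3, 10.1]
width: 0.407
```

play_rows([
  [1,0,-1,0,0,0,0],
  [1,0,-1,0,0,0,0],
  [1,0,0,0,0,0,0],
])

```text
t: 9.12
ee_pos: [0.507, 0.0548, 0.1396]
orientation: [[-0.004, -0.992, 0.126], [0.002, 0.126, 0.992], [-1.0, 0.005, 0.002]]
force: [-13.5, 4.6, 14.5]
width: 0.411
```

play_rows([
  [1,0,3,0,0,0,0],
  [-1,0,0,0,0,0,0],
  [-1,0,0,0,0,0,0],
  [-1,0,0,0,0,0,0],
  [-1,-25,0,0,0,0,0],
  [-1,-45,0,0,0,0,0],
  [-1,-40,8,40,-0.1,0,0],
  [-1,0,12,60,-0.111,0,0],
  [-1,0,0,60,0,0,0],
  [-1,0,0,60,0,0,0],
  [-1,0,0,30,0,0,0],
  [-1,0,0,0,0,0,0],
  [-1,0,0,0,0,0,0],
])

```text
t: 10.75
ee_pos: [0.4815, 0.3037, 0.2479]
orientation: [[-0.001, -0.997, -0.083], [-0.001, -0.083, 0.997], [-1.0, 0.001, -0.001]]
force: [0.4, 0.3, -0.4]
width: 1.006
```

```bash
python3 - <<'E'
from h import *
from mont import mont
save("top","pics/top2.png");save("scene","pics/scene2.png")
mont('pics/m2.png',[('pics/top2.png',322,204),('pics/scene2.png',292,158),('pics/top2.png',202,197),('pics/scene2.png',205,230)])
print(r.read_state()["ee_pos"],r.read_state()["force"])
E
```

```text
[0.48180006 0.30305539 0.24822102] [-0.48401578 -0.21862508  0.12187298]
```

View pics/m2.png

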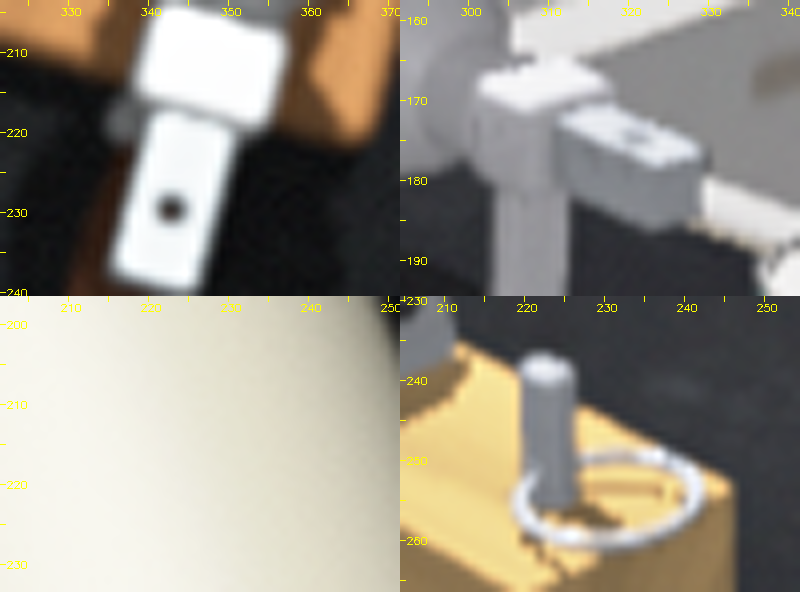

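```bash
python3 - <<'E'
from h import *
np.set_printoptions(precision=4,suppress=True)
u=np.array([np.cos(.128),-np.sin(.128)]);n=np.array([u[1]*-1,u[0]])
H=onz("top",[342.7,229.7],.16); S=onz("scene",[320.5,174.5],.16)
print("hole top",H,"scene",S,"tri",tri([320.5,174.5],[342.7,229.7]))
T=np.array([.507,.0549])
for P in (H,S): print("rel to hub grip TCP: along",(P[:2]-T)@u,"side",(P[:2]-T)@n)
e=[onz("top",q,.16) for q in ([335,237.5],[346,239.8])]; print("end-hole along",[(x[:2]-H[:2])@u for x in e])
s=[onz("top",q,.16) for q in ([339.2,218],[350.8,220.5],[335,237.5],[346,239.8])]; print("edges side",[(x[:2]-T)@n for x in s]);
d1=s[0]-s[2];d2=s[1]-s[3];print("yaw",np.arctan2(d1[1],d1[0]),np.arctan2(d2[1],d2[0]))
f=[onz("top",q,.166) for q in ([338.2,215],[354.3,219.3])]; print("hub face along from hole",[(x[:2]-H[:2])@u for x in f], "hub side",[(x[:2]-T)@n for x in f])
s=r.read_state();R=s["orientation"];d=np.array([.4968,.327,.066])-s["ee_pos"];print("to pin, tool mm",1e3*np.array(R).T@d)
E
```

```text
hole top [0.4742 0.0591 0.16  ] scene [0.4789 0.0584 0.16  ] tri [0.4753 0.0602 0.1612]
rel to hub grip TCP: along -0.033034860345516344 side -3.266025834882792e-05
rel to hub grip TCP: along -0.02835678405223225 side -0.0001569016173830594
end-hole along [np.float64(-0.020445477081166896), np.float64(-0.018709521534364643)]
edges side [np.float64(0.013362580824038926), np.float64(-0.011469980821555056), np.float64(0.01126044002213916), np.float64(-0.012043722667076425)]
yaw -0.07860093400214987 -0.114480660374442
hub face along from hole [np.float64(0.026396306757880437), np.float64(0.02695754851011996)] hub side [np.float64(0.017453900455422906), np.float64(-0.017269678530726727)]
to pin, tool mm [182.2078 -16.9322  22.7258]
```

play_rows([
  [-1,20,-9,12,0,0,0],
  [-1,40,-8,10.7,0,0,0],
  [-1,40,0,0,0,0,0],
  [-1,40,0,0,0,0,0],
  [-1,25,0,0,0,0,0],
  [-1,16,0,0,0,0,0],
  [0.4,0,0,0,0,0,0],
  [0.4,0,0,0,0,0,0],
  [0.4,0,0,0,0,0,0],
])

```text
t: 11.98
ee_pos: [0.4976, 0.3287, 0.0686]
orientation: [[0.002, -0.997, -0.083], [0.001, -0.083, 0.997], [-1.0, -0.002, 0.001]]
force: [-1.0, -0.4, -0.9]
width: 0.378
```

```bash
python3 - <<'E'
from h import *
from mont import mont
save("top","pics/top3.png");save("scene","pics/scene3.png")
mont('pics/m3.png',[('pics/top3.png',202,190),('pics/scene3.png',205,225)])
print(r.read_state()["ee_pos"],r.read_state()["force"],r.read_state()["t"])
E
```

```text
[0.49726271 0.32855213 0.06831808] [0.18367498 0.29462544 0.07093984] 12.075
```

View pics/m3.png

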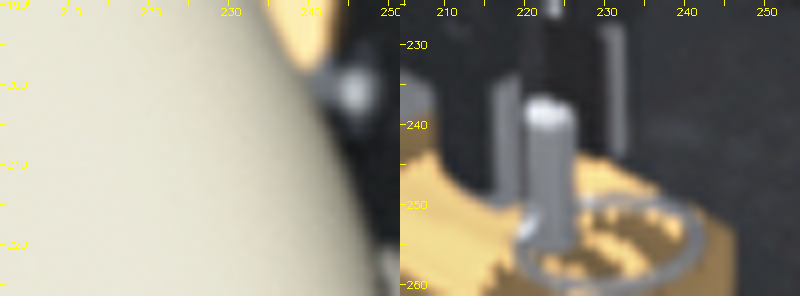

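play_rows([
  [0.4,1,0,-1.3,0,0,0],
  [1,0,0,0,0,0,0],
  [1,0,0,0,0,0,0],
  [1,0,0,0,0,0,0],
  [1,0,0,0,0,0,0],
  [1,0,0,0,0,0,0],
])

```text
t: 12.82
ee_pos: [0.4968, 0.3269, 0.0665]
orientation: [[0.0, -0.997, -0.083], [-0.0, -0.083, 0.997], [-1.0, -0.0, -0.0]]
force: [-0.5, -0.2, 5.2]
width: 0.1
```

play_rows([
  [1,-6,0,0,0,0,0],
  [1,-10,0,0,0,0,0],
  [1,-15,0,0,0,0,0],
  [1,-25,0,0,0,0,0],
  [1,-40,0,0,0,0,0],
  [1,-40,0,0,0,0,0],
  [1,-20,10,-45,0,0,0],
  [1,0,10,-50,0,0,0],
  [1,0,10,-55,0,0,0],
  [1,0,10,-55,0,0,0],
  [1,0,4.5,-45,0,0,0],
  [1,0,0,-15.2,0,0,0],
  [1,0,0,0,0.1,0,0],
  [1,0,0,0,0.111,0,0],
  [1,0,0,0,0,0,0],
  [1,0,0,0,0,0,0],
])

```text
t: 14.82
ee_pos: [0.4745, 0.0594, 0.2226]
orientation: [[0.0, -0.992, 0.125], [0.0, 0.125, 0.992], [-1.0, -0.0, 0.0]]
force: [0.4, 0.5, -0.8]
width: 0.098
```

```bash
python3 - <<'E'
from h import *
from mont import mont
save("top","pics/top4.png");save("scene","pics/scene4.png")
mont('pics/m4.png',[('pics/scene4.png',292,130,50,60),('pics/top4.png',320,200,50,60)])
s=r.read_state();print(s["ee_pos"],s["force"],s["t"])
for z in (.05,.0165,.0165+.027): print(proj("scene",np.array(s["ee_pos"])-[0,0,z]))
E
```

```text
[0.47444863 0.05928238 0.22239544] [-0.34052927 -0.74522265 -0.29577554] 14.925
[[322.06651727 169.98558341]]
[[323.02460969 155.81775657]]
[[322.25028712 167.26807997]]
```

View pics/m4.png

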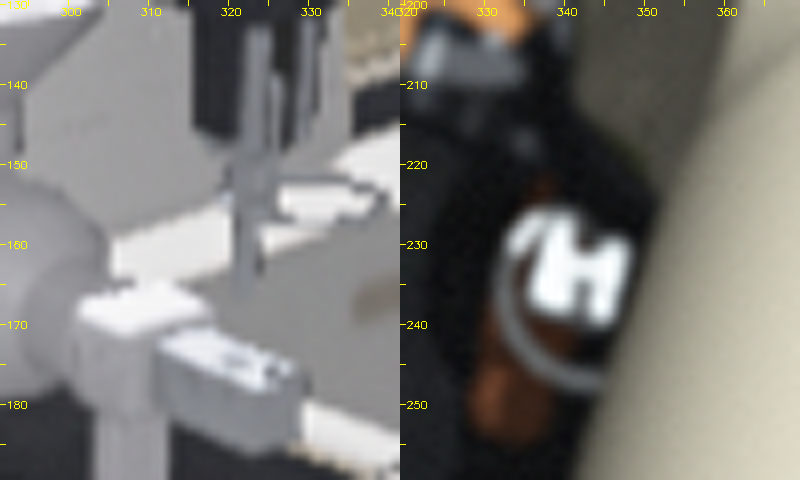

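play_rows([
  [1,7,-1.5,0,0,0,0],
  [1,6,0,0,0,0,0],
  [1,4,0,0,0,0,0],
  [1,1.5,0,0,0,0,0],
  [1,1,0,0,0,0,0],
  [1,1,0,0,0,0,0],
  [1,0,0,0,0,0,0],
])

```text
t: 15.8
ee_pos: [0.4759, 0.0587, 0.2018]
orientation: [[0.0, -0.992, 0.127], [-0.0, 0.127, 0.992], [-1.0, -0.0, -0.0]]
force: [0.7, 0.0, -0.9]
width: 0.103
```

play_rows([
  [1,1,0,0,0,0,0],
  [1,1,0,0,0,0,0],
  [1,0,0,0,0,0,0],
])

```text
t: 16.18
ee_pos: [0.4758, 0.0587, 0.1997]
orientation: [[-0.0, -0.992, 0.127], [-0.0, 0.127, 0.992], [-1.0, 0.0, -0.0]]
force: [0.3, -0.7, -0.6]
width: 0.1
```

play_rows([
  [1,1,0,0,0,0,0],
  [1,1.5,0,0,0,0,0],
  [1,1.5,0,0,0,0,0],
  [1,0,0,0,0,0,0],
])

```text
t: 16.68
ee_pos: [0.4757, 0.0587, 0.1956]
orientation: [[-0.0, -0.992, 0.127], [-0.0, 0.127, 0.992], [-1.0, 0.0, -0.0]]
force: [0.4, -0.1, -1.1]
width: 0.099
```

play_rows([
  [1,2,0,0,0,0,0],
  [1,2,0,0,0,0,0],
  [1,2,0,0,0,0,0],
  [1,0,0,0,0,0,0],
])

```text
t: 17.18
ee_pos: [0.4757, 0.0587, 0.1895]
orientation: [[-0.0, -0.992, 0.127], [-0.0, 0.127, 0.992], [-1.0, 0.0, -0.0]]
force: [-0.8, 0.7, -0.6]
width: 0.099
```

play_rows([
  [1,2,0,0,0,0,0],
  [1,2,0,0,0,0,0],
  [1,2,0,0,0,0,0],
  [1,0,0,0,0,0,0],
])

```text
t: 17.68
ee_pos: [0.4757, 0.0587, 0.1836]
orientation: [[-0.0, -0.992, 0.127], [-0.0, 0.127, 0.992], [-1.0, 0.0, -0.0]]
force: [-0.4, -0.4, -0.9]
width: 0.101
```

play_rows([
  [1,2,0,0,0,0,0],
  [1,2,0,0,0,0,0],
  [1,1,0,0,0,0,0],
  [1,0,0,0,0,0,0],
])

```text
t: 18.18
ee_pos: [0.4758, 0.0587, 0.1787]
orientation: [[-0.0, -0.992, 0.127], [-0.0, 0.127, 0.992], [-1.0, 0.0, -0.0]]
force: [0.5, 0.1, -0.4]
width: 0.101
```

play_rows([
  [1,1,0,0,0,0,0],
  [1,1,0,0,0,0,0],
  [1,0,0,0,0,0,0],
])

```text
t: 18.55
ee_pos: [0.4758, 0.0588, 0.1767]
orientation: [[-0.0, -0.992, 0.127], [-0.0, 0.127, 0.992], [-1.0, 0.0, -0.0]]
force: [1.0, 0.4, -0.9]
width: 0.098
```

play_rows([
  [1,1,0,0,0,0,0],
  [1,0,0,0,0,0,0],
])

```text
t: 18.8
ee_pos: [0.476, 0.0587, 0.1765]
orientation: [[0.001, -0.992, 0.127], [-0.0, 0.127, 0.992], [-1.0, -0.001, -0.0]]
force: [-1.9, 0.8, 4.2]
width: 0.101
```

play_rows([
  [0.3,0,0,0,0,0,0],
  [0.3,0,0,0,0,0,0],
  [0.3,0,0,0,0,0,0],
  [0.3,-10,0,0,0,0,0],
  [0.3,-15,0,0,0,0,0],
  [0.3,-15,0,0,0,0,0],
  [0.3,-15,0,0,0,0,0],
  [1,0,16,0,0,0,0],
  [1,0,16,0,0,0,0],
  [1,0,15,0,0,0,0],
  [1,0,0,0,0,0,0],
  [1,0,0,0,0,0,0],
])

```text
t: 20.3
ee_pos: [0.4293, 0.0647, 0.2308]
orientation: [[0.001, -0.992, 0.127], [-0.0, 0.127, 0.992], [-1.0, -0.001, -0.0]]
force: [0.3, -0.6, -0.0]
width: -0.0
```

```bash
python3 - <<'E'
from h import *
from mont import mont
save("top","pics/top5.png");save("scene","pics/scene5.png")
mont('pics/m5.png',[('pics/scene5.png',295,130,50,60),('pics/top5.png',322,205,50,60)])
s=r.read_state();print(s["ee_pos"],s["force"],s["t"],s["width"])
u=np.array([np.cos(.128),-np.sin(.128),0]); h=np.array([.476,.0587,.167]);print(proj("scene",[h-.043*u,h+[0,0,.031]]),proj("top",[h-.043*u,h+[0,0,.031]]))
E
```

```text
[0.42967052 0.06466074 0.23073088] [ 3.35994583e-01  3.59759401e-01 -2.08070375e-04] 20.4 0.0009996004589039227
[[334.78079789 177.7978479 ]
 [322.43333448 158.96240496]] [[338.18467758 248.14480953]
 [345.52702132 225.93704361]]
```

View pics/m5.png

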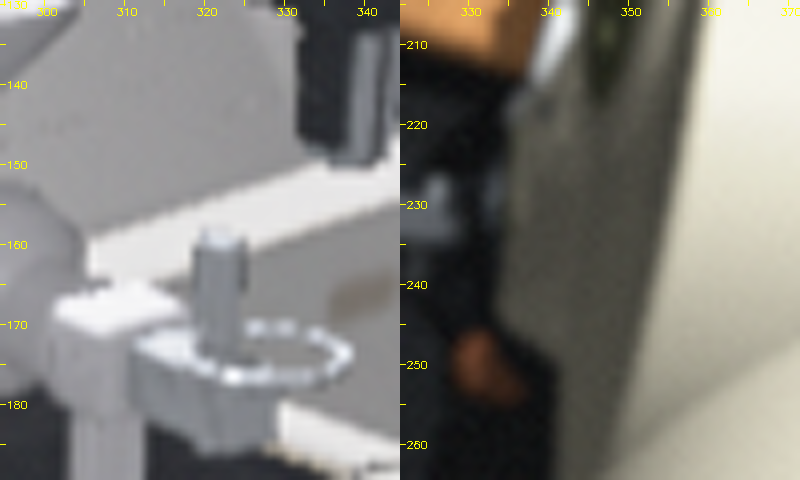

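play_rows([
  [1,20,0,0,0,0,0],
  [1,25,0,0,0,0,0],
  [1,12,0,0,0,0,0],
  [1,3,0,0,0,0,0],
  [1,3,0,0,0,0,0],
  [1,4,-0.5,0,0,0,0],
  [1,0,0,0,0,0,0],
])

```text
t: 21.28
ee_pos: [0.43, 0.0646, 0.1641]
orientation: [[0.001, -0.992, 0.127], [-0.0, 0.127, 0.992], [-1.0, -0.001, 0.0]]
force: [-1.7, 0.5, 2.6]
width: -0.006
```

play_rows([
  [1,4,-0.5,0,0,0,0],
  [1,4,-1,0,0,0,0],
  [1,0,0,0,0,0,0],
])

```text
t: 21.65
ee_pos: [0.4313, 0.0645, 0.1556]
orientation: [[-0.0, -0.992, 0.127], [-0.0, 0.127, 0.992], [-1.0, 0.0, -0.0]]
force: [-1.2, 0.7, 3.4]
width: 0.005
```

play_rows([
  [1,4,-1,0,0,0,0],
  [1,4,-1.5,0,0,0,0],
  [1,3,-1.5,0,0,0,0],
  [1,0,0,0,0,0,0],
])

```text
t: 22.15
ee_pos: [0.4355, 0.0639, 0.1446]
orientation: [[0.0, -0.992, 0.128], [-0.0, 0.128, 0.992], [-1.0, -0.0, -0.0]]
force: [-0.7, -0.7, 4.5]
width: -0.002
```

play_rows([
  [1,3,-1.5,0,0,0,0],
  [1,3,-1.5,0,0,0,0],
  [1,2,-1,0,0,0,0],
  [1,2,0,0,0,0,0],
  [1,0,0,0,0,0,0],
])

```text
t: 22.78
ee_pos: [0.4375, 0.0636, 0.1337]
orientation: [[-0.004, -0.992, 0.127], [0.0, 0.127, 0.992], [-1.0, 0.004, -0.0]]
force: [-0.1, 0.2, -0.4]
width: 0.001
```

Force dropped to zero: likely snapped. Retreat outwards and up, then look.

play_rows([
  [1,0,15,0,0,0,0],
  [1,0,20,0,0,0,0],
  [1,-30,20,0,0,0,0],
  [1,-50,0,-20,0,0,0],
  [1,-30,0,-60,0,0,0],
  [1,0,0,-60,0,0,0],
  [1,0,0,-60,0,0,0],
  [1,0,0,0,0,0,0],
  [1,0,0,0,0,0,0],
])

```text
t: 23.9
ee_pos: [0.3585, -0.1231, 0.2423]
orientation: [[-0.001, -0.992, 0.129], [0.001, 0.129, 0.992], [-1.0, 0.001, 0.001]]
force: [0.4, -0.8, -0.9]
width: -0.0
```

```bash
python3 - <<'E'
from h import *
from mont import mont
save("top","pics/top6.png");save("scene","pics/scene6.png")
mont('pics/m6.png',[('pics/scene6.png',295,140,50,60),('pics/top6.png',322,200,50,60)])
s=r.read_state();print(s["ee_pos"],s["force"],s["t"],s["width"])
E
```

```text
[ 0.35919097 -0.12227565  0.24250201] [0.82530689 0.27974468 0.65852989] 24.0 -0.0009107319726313702
```

View pics/m6.png

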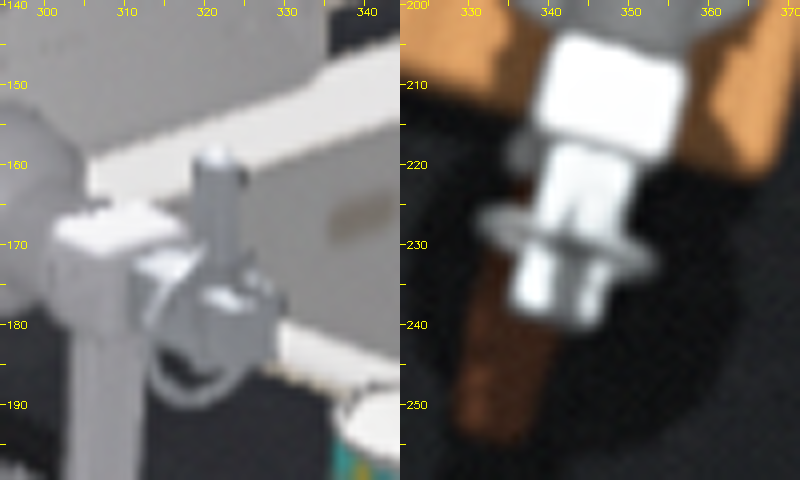

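```bash
python3 -c "
from rig import r
print(r.close_job())"
```

```text
the job is handed in; nothing more can be done
None
```

The job is done and handed in at about 24 s of the 72 s allowed; no verdict was reported.

- **Crank:** I gripped the hub and pushed it about 26 mm, until it stopped moving and the sideways force climbed to about 14 N. In the last picture the hub was still in its home position.
- **Pin:** I took it from the block and it went into the cross hole first time without touching the edges. It stopped with the collar at the shaft's top flat, pressing with about 5 N, and the loop pointed to the shaft's free end.
- **Loop:** I pressed it down along its arc with about 5 N at most. The force then dropped to zero, and the last pictures from both cameras show the loop hanging upright round the shaft with the pin in place.

**Checks that disagreed:** the two cameras placed the hole about 5 mm apart along the shaft, so I aimed between them. Sideways they matched the hub grip. I pressed nothing but the crank, the pin and its loop, but I did not measure the other items again at the end.

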